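# Clear the pile off the screw box into the fitted trays

### The arm

A 7-joint arm with a two-finger parallel gripper is mounted at the origin on the work surface; the furniture and walls round the work are solid. World frame = base frame: x ahead of the robot, y to its left, z up, the work surface at z = 0. Lengths are in m, angles in degrees, forces in N, time in s.
With the tool pointing down it reaches from about 0.35 to 0.9 m from the base axis. Payload 19.9 kg.
Tool frame: the origin (TCP) lies on the centre line of the jaws, within the pads' length; the fingertips stand 17 mm ahead of it and the grasp point (between the pads) lies 2 mm behind it; z points along the fingers, y is the line along which they close (so a half turn about z gives the same grasp; the last joint's range is limited). The gripper opens to 85 mm and grips with 20 to 120 N. Pads are 22 mm wide; open, the fingers measure 114 mm over their backs; the gripper's body (76 mm by 85 mm) begins 54 mm behind the grasp point. The pads swing forward as they close: fully open they stand 13 mm farther back than shut.
Start: joints at [-71.419, 23.915, -0.59, 92.452, 0.269, 63.638, -3.037], TCP at [0.224, 0.584, 0.248] pointing down, gripper open.
Joint ranges: [-161.28, 161.28], [-22.2, 115.67], [-73.04, 71.86], [3.21, 147.25], [-68.34, 248.33], [10.77, 114.83], [-161.83, 161.83]. Speed limits (degrees/s): [108.29, 108.29, 136.94, 136.94, 172.46, 172.46, 172.46].

### API

Orientations are given as [roll, pitch, yaw] about the fixed x, y, z axes, in that order (R = Rz(yaw) Ry(pitch) Rx(roll)).
In Python, from workcell import env, claw, optics, job_done gives the robot as it stands. The module is installed in compiled form; this text tells all that it offers. Calls block until the motion is done:
- env.move_ptp(position, orientation): joint-space move of the TCP to a pose.
- env.movel(position, rate=0.15, rotation=None, until_force=None): straight line of the TCP; rotation=None keeps the orientation; rate is the mean speed in m/s. With until_force (N) it stops when the force on the tool has changed by that much, and returns True; else False.
- env.move_joints(angles): joint-space move.
- claw.grip(opening, effort=None): finger opening in m; effort is the grip in N (None keeps the last); returns when the fingers have stopped.
- env.pause(seconds).
- env.solve_ik(position, orientation): joint angles nearest the present ones, or None.
- env.read_state(): the state.
- optics.grab_frame(name): name is "side" or "top"; returns the picture (400x640x3 uint8, blue, green, red); there is no depth.
- optics.calibration(name): a dict with "fx", "fy", "cx", "cy" (pixels), "view" (4x4, takes a point from world to camera coordinates). Camera axes: x right, y down, z forward; pixel columns grow to the right and rows downward; lengths in m; the calibration is good to about 2 mm. A picture is of the moment at which its call begins. calibration takes no time and is no camera call.
A pose or a line that the arm cannot do raises env.MotionError and nothing moves.
- job_done(): hands the job in; it is judged then, once.
The state is a dict: "time": time; "joint_pos": joint angles; "qvel": joint speeds; "joint_efforts": joint torques, N m; "position": TCP position; "orientation": TCP orientation; "wrist_force": force on the tool from outside, world axes, zero at the start; "wrist_torque": the same for the moment, N m; "finger_gap": finger opening in m; "grasp_force": force on a finger pad.
Only numpy, scipy, OpenCV 4.12 (cv2) and the standard library are available. Lean on these libraries where they do the work, as an engineer would, in place of code of your own. Each camera call takes 0.05 s, during which the arm holds its last target. There are 200 camera calls.

### The job

Wooden blocks have been piled on the screw box. Take the pile apart from the top down, one piece at a time, and lay each block, and last the screw box itself, flat inside the tray that was made to its outline (long side along long side). Leave the tape measure and the screwdriver where they lie.

Things in the scene. Friction and masses are not known exactly. Their poses are not given: they have to be found in the camera images.
- dark_block_mid (a point): Square block of dark wood, 60 x 60 mm, 45 mm high, on top of the pile at the start. The point is its centre, half-way up; z up, x and y along its sides
- long_bar_mid (a point): Long slim bar of pale wood, 32 mm wide (x), 130 mm long (y), 32 mm high, second from the top of the pile. The point is its centre, half-way up; z up, y along its length
- short_block_mid (a point): Short thick block of pale wood, 45 mm wide (x), 90 mm long (y), 35 mm high, third from the top of the pile, lying across the box. The point is its centre, half-way up; z up, y along its length
- screw_box_mid (a point): Closed wooden screw box of dark wood with a small brass tab, 62 mm wide (x), 150 mm long (y), 62 mm high, about 0.4 kg; it is the foot of the pile. Its lid is shut and stays shut. The point is its centre, half-way up; z up, y along its length
- tray_square: The square one: shallow plywood tray fixed to the table, grey felt-lined floor 4 mm thick, lips 8 mm wide that rise 8 mm above the floor (12 mm above the table). Inside 76 x 76 mm; made for the dark square block. Origin on the table under its centre, z up, x and y along its sides
- tray_long: The narrow long one: shallow plywood tray fixed to the table, grey felt-lined floor 4 mm thick, lips 8 mm wide that rise 8 mm above the floor (12 mm above the table). Inside 48 mm (x) by 146 mm (y); made for the long slim bar. Origin on the table under its centre, z up, y along its length
- tray_short: The short oblong one: shallow plywood tray fixed to the table, grey felt-lined floor 4 mm thick, lips 8 mm wide that rise 8 mm above the floor (12 mm above the table). Inside 61 mm (x) by 106 mm (y); made for the short thick block. Origin on the table under its centre, z up, y along its length
- tray_big: The biggest one: shallow plywood tray fixed to the table, grey felt-lined floor 4 mm thick, lips 8 mm wide that rise 8 mm above the floor (12 mm above the table). Inside 78 mm (x) by 166 mm (y); made for the screw box. Origin on the table under its centre, z up, y along its length
- tape_measure: Yellow tape measure lying flat on the table at the right of the trays, 74 x 93 x 34 mm, loose; to be left alone. Origin under its middle
- screwdriver: Screwdriver with a yellow handle, 165 mm long, 29 mm thick, lying loose on the table between the trays, pointing away from or towards the robot; to be left alone. Origin on the table under its middle, y along its length
There are look-alikes about, which are no part of the job. Leave any orange look-alike of the tray_long alone.

How it is judged:
By the outcome, as a careful person would: the job done as asked, in the order asked, and still so for the second after the job is handed in, with the robot touching nothing.
It also fails if it takes over 99 s, if anything falls off the work surface, if the arm or the gripper's body presses on something with over 40 N, if the wrist force passes 120 N, or if a joint passes its speed limit or range.

## Working session

There is one attempt and no reset: what is moved stays moved. The work goes in short steps, each a Python script; the robot and the scene stay as the last script left them, time stands still between calls to the robot, and variables do not carry over. Pictures are saved under pics/ and viewed, at most 14 in all, crops included, and the job is handed in when it is done.

```bash
mkdir -p pics
python3 - <<'E'
from workcell import env, claw, optics
import cv2,numpy as np
for n in("top","side"):
    cv2.imwrite(f"pics/{n}0.png",optics.grab_frame(n)); c=optics.calibration(n)
    print(n,c["fx"],c["fy"],c["cx"],c["cy"]);print(np.round(c["view"],4))
s=env.read_state();print(s["time"],s["position"],s["orientation"],s["finger_gap"])
E
```

```text
top 446.4731549545763 446.4731549545763 308.59124768180703 203.84765793862167
[[ 1.0380e-01 -9.9460e-01 -2.0000e-04 -1.2210e-01]
 [-9.6360e-01 -1.0050e-01 -2.4780e-01  5.1360e-01]
 [ 2.4640e-01  2.5900e-02 -9.6880e-01  1.0572e+00]
 [ 0.0000e+00  0.0000e+00  0.0000e+00  1.0000e+00]]
side 363.26434616515286 363.26434616515286 321.5996553746561 194.3657456003018
[[ 0.9996  0.0233  0.0154 -0.475 ]
 [ 0.0266 -0.6274 -0.7782  0.0162]
 [-0.0085  0.7783 -0.6278  1.1529]
 [ 0.      0.      0.      1.    ]]
0.1 [0.2234397  0.58337775 0.2477215 ] [-1.79935281e+02  4.44638289e-03  1.59045688e+02] 0.08539264076839158
```

View pics/top0.png

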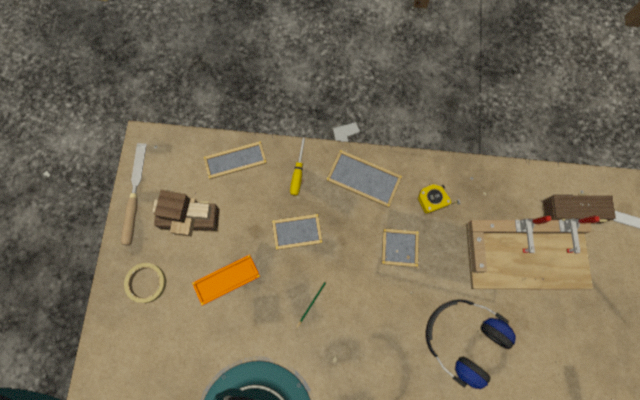

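View pics/side0.png

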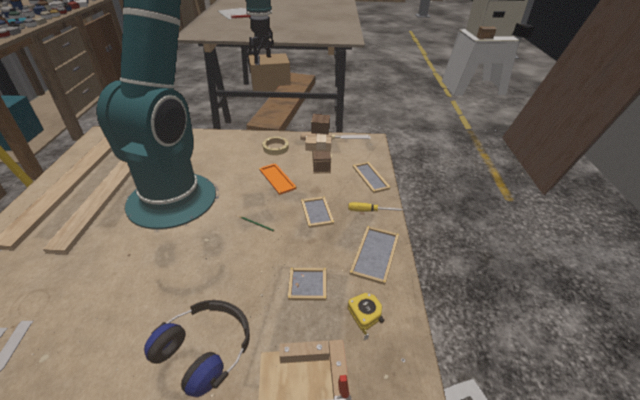

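Top view: the pile is at about (185,212). The grey-floored trays are long (235,160), short (297,232), big (365,178) and square (401,248). There are two candidates for tray_long: the plywood one with grey felt at (235,160) and the orange one at (226,280). The plywood one fits the description. The orange one is the look-alike to leave alone. Next I measure the trays and enlarge the pile.

```bash
cat > h.py <<'E'
from workcell import env, claw, optics, job_done
import cv2,numpy as np
def cast(n,uv,z):
    c=optics.calibration(n);V=np.array(c["view"]);R,t=V[:3,:3],V[:3,3]
    uv=np.atleast_2d(np.array(uv,float))
    d=np.c_[(uv[:,0]-c["cx"])/c["fx"],(uv[:,1]-c["cy"])/c["fy"],np.ones(len(uv))]@R
    o=-R.T@t
    return o+d*((z-o[2])/d[:,2])[:,None]
def proj(n,P):
    c=optics.calibration(n);V=np.array(c["view"]);p=np.atleast_2d(P)@V[:3,:3].T+V[:3,3]
    return np.c_[p[:,0]/p[:,2]*c["fx"]+c["cx"],p[:,1]/p[:,2]*c["fy"]+c["cy"]]
def rect(n,cnt,z):
    """centre, size (short,long), yaw of the long side (deg, from world x)"""
    P=cast(n,cnt.reshape(-1,2),z)[:,:2].astype(np.float32)
    b=cv2.boxPoints(cv2.minAreaRect(P)); e=[b[1]-b[0],b[2]-b[1]]
    e.sort(key=np.linalg.norm); return b.mean(0),[np.linalg.norm(v) for v in e],np.degrees(np.arctan2(e[1][1],e[1][0]))%180
E
python3 - <<'E'
from h import *
for n,seeds in(("top",dict(long=(235,160),short=(297,232),big=(365,178),square=(401,248))),("side",dict(long=(371,177),short=(317,211),big=(375,254),square=(308,283)))):
    im=cv2.imread(f"pics/{n}0.png");hsv=cv2.cvtColor(im,cv2.COLOR_BGR2HSV)
    i=im.astype(int);m=((i[...,2]-i[...,0])<12).astype(np.uint8)
    m=cv2.morphologyEx(m,cv2.MORPH_CLOSE,np.ones((3,3)))
    _,L=cv2.connectedComponents(m,connectivity=4)
    for k,s in seeds.items():
        c=max(cv2.findContours((L==L[s[1],s[0]]).astype(np.uint8),0,1)[0],key=cv2.contourArea)
        r=rect(n,c,.004);print(n,k,im[s[1],s[0]],np.round(r[0],4),np.round(r[1],3),round(r[2],1))
a=cv2.imread("pics/top0.png")[140:310,110:280];b=cv2.imread("pics/side0.png")[105:195,255:400]
A=cv2.resize(a,(500,500),interpolation=cv2.INTER_CUBIC)
cv2.imwrite("pics/a.png",cv2.resize(cv2.imread("pics/top0.png")[145:305,115:275],(600,600),interpolation=cv2.INTER_CUBIC))
cv2.imwrite("pics/b.png",cv2.resize(cv2.imread("pics/side0.png")[110:180,290:390],(800,560),interpolation=cv2.INTER_CUBIC))
E
```

```text
top long [128 125 123] [0.6423 0.1468] [0.043 0.144] 112.2
top short [130 128 125] [ 0.4625 -0.043 ] [0.057 0.103] 104.6
top big [128 127 123] [ 0.6267 -0.2069] [0.074 0.165] 71.3
top square [131 128 126] [ 0.4483 -0.3139] [0.072 0.073] 91.9
side long [142 137 137] [0.6417 0.1518] [0.041 0.137] 112.7
side short [142 138 140] [ 0.4607 -0.0387] [0.057 0.097] 104.8
side big [143 137 137] [ 0.6257 -0.2032] [0.076 0.16 ] 71.3
side square [143 138 139] [ 0.4465 -0.3107] [0.067 0.074] 2.0
```

View pics/a.png

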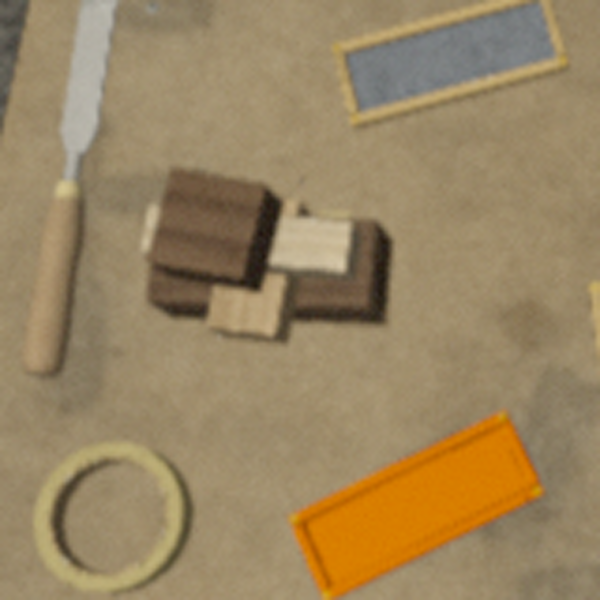

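View pics/b.png

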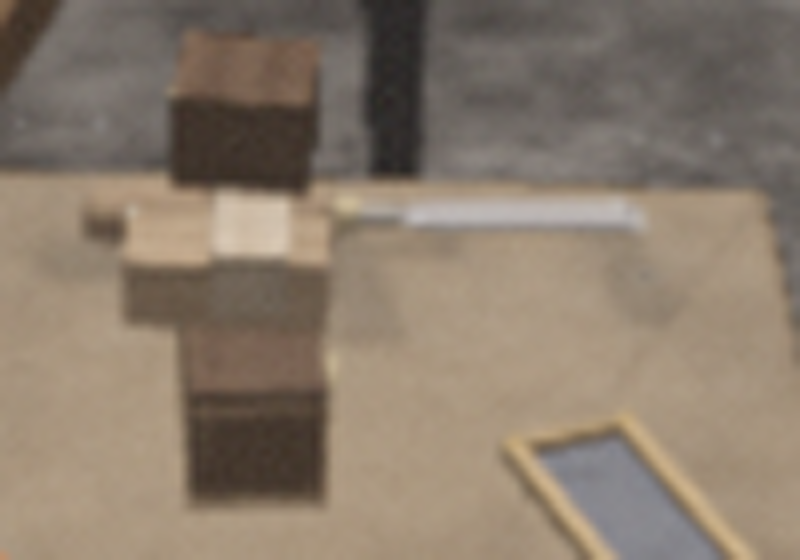

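Crops: the pile order is as described. Dark block's top corners in the top crop are (175,170), (272,185), (245,282), (157,270), with a pale bar, short block and dark box under it. A brass glint shows on the box's +x side at side-crop (330,365). The grey-felt plywood tray beside the pile is tray_long, and the orange one is confirmed as the decoy.

```bash
cat >> h.py <<'E'
T=dict(long=(.642,.149,112.4),short=(.4616,-.041,104.7),big=(.6262,-.205,71.3),square=(.4474,-.3123,1.95))
def yaws(p,yaw):
    """the equivalent half-turn with the least joint 7 angle"""
    best=None
    for k in(-180,0,180):
        y=(yaw+k+180)%360-180; q=env.solve_ik(p,[180,0,y])
        if q is not None and(best is None or abs(q[6])<abs(best[1][6])):best=(y,q)
    return best
def corners(n,crop,off,s,z):
    P=cast(n,np.array(crop)/s+np.array(off),z)[:,:2];return P
E
python3 - <<'E'
from h import *
def rep(name,P):
    P=np.array(P);e=np.roll(P,-1,0)-P
    print(name,"c",np.round(P.mean(0),4),"len",np.round(np.linalg.norm(e,axis=1),3),"ang",np.round(np.degrees(np.arctan2(e[:,1],e[:,0]))%180,1))
top=lambda c,z:corners("top",c,(115,145),3.75,z)
side=lambda c,z:corners("side",c,(290,110),8,z)
rep("dark top",top([(172,170),(272,185),(245,281),(155,268)],.174))
rep("dark side",side([(190,32),(320,40),(315,103),(172,97)],.174))
rep("bar side",side([(217,195),(292,195),(291,258),(213,258)],.129))
rep("bar top",top([(280,217),(352,222),(346,272),(268,268)],.129))
rep("short side",side([(130,200),(332,195),(328,262),(123,265)],.097))
rep("box side front",side([(195,330),(323,328),(326,388),(187,392)],.062))
for k,t in T.items():
    for z in(.05,.25):
        r=yaws((t[0],t[1],z),t[2]);print(k,z,r and (r[0],np.round(r[1],0)))
for yy in(80,95):
    r=yaws((.52,.28,.15),yy);print(r and (r[0],np.round(r[1],0)))
E
```

```text
dark top c [0.4604 0.237 ] len [0.062 0.061 0.055 0.061] ang [ 87.2 174.4  87.6   1.1]
dark side c [0.4654 0.2379] len [0.056 0.057 0.059 0.06 ] ang [175.4  88.2 178.   85.1]
bar side c [0.4691 0.1839] len [0.032 0.052 0.032 0.052] ang [ 2.9 90.3  2.8 90.1]
bar top c [0.4646 0.1875] len [0.046 0.032 0.049 0.033] ang [ 91.9   2.5  93.  176.8]
short side c [0.4575 0.2352] len [0.09  0.058 0.088 0.056] ang [ 5.7 88.4  4.4 90.1]
box side front c [0.472  0.1864] len [0.056 0.048 0.059 0.049] ang [ 4.4 91.8  5.7 88.3]
long 0.05 (112.39999999999998, array([-33.,  43.,  24.,  95., -22.,  47.,  24.]))
long 0.25 (112.39999999999998, array([-33.,  29.,  25.,  88., -13.,  66.,  17.]))
short 0.05 (104.69999999999999, array([-23.,  29.,  29., 124., -25.,  33.,  39.]))
short 0.25 (104.69999999999999, array([-37.,   8.,  42., 116.,  -6.,  58.,  23.]))
big 0.05 (71.30000000000001, array([ -9.,  46.,  35.,  95., -33.,  50.,  21.]))
big 0.25 (71.30000000000001, array([-21.,  39.,  57.,  88., -34.,  72.,  22.]))
square 0.05 (1.9499999999999886, array([-13.,  51.,  62., 113., -58.,  54.,  -9.]))
square 0.25 (1.9499999999999886, array([-19.,  29.,  67., 105., -30.,  66., -29.]))
(80, array([-48.,  28.,  22., 103., -13.,  51., -30.]))
(95, array([-46.,  28.,  20., 103., -12.,  51., -17.]))
```

```bash
cat >> h.py <<'E'
def pick(x,y,yaw,bottom,h=.027,effort=50,up=.32,opening=.085):
    z=bottom+h; claw.grip(opening)
    ps,_=yaws((x,y,z+.08),yaw)
    env.move_ptp([x,y,max(z+.07,.15)],[180,0,ps])
    env.movel([x,y,z],rate=.12)
    claw.grip(0.0,effort); s=env.read_state()
    print("grip",s["finger_gap"],s["grasp_force"],np.round(s["position"],4),s["time"])
    env.movel([x,y,up],rate=.25)
    print("held",env.read_state()["finger_gap"])
def place(name,h=.027,dx=0,dy=0,width=.06):
    x,y,yaw=T[name];x+=dx;y+=dy
    ps,_=yaws((x,y,.25),yaw)
    env.move_ptp([x,y,.2],[180,0,ps])
    env.movel([x,y,.004+h+.015],rate=.2)
    print("touch",env.movel([x,y,.004+h+.0005],rate=.04,until_force=6),np.round(env.read_state()["position"],4))
    claw.grip(min(width+.025,.085)); env.movel([x,y,.15],rate=.25); print("t",env.read_state()["time"])
def snap(tag):
    for n in("top","side"):cv2.imwrite(f"pics/{n}{tag}.png",optics.grab_frame(n))
E
python3 - <<'E'
from h import *
pick(.463,.2375,87.2,.129)
place("square",width=.06)
snap(1)
a=cv2.imread("pics/top1.png")[150:310,115:275];b=cv2.imread("pics/side1.png")[110:180,290:390]
cv2.imwrite("pics/c.png",np.hstack([cv2.resize(a,(360,360),interpolation=2),cv2.resize(b,(440,360),interpolation=2)]))
E
```

```text
grip 0.059365200454550626 53.152554631233215 [0.4634 0.2378 0.157 ] 2.9667
held 0.05915248698020054
touch True [ 0.4477 -0.3121  0.0316]
t 8.125
```

View pics/c.png

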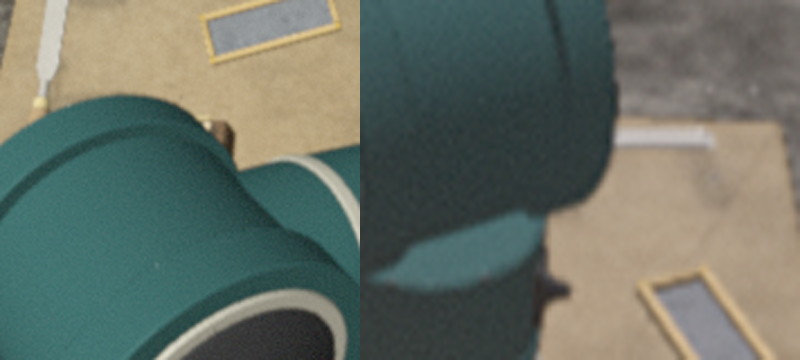

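View pics/side1.png

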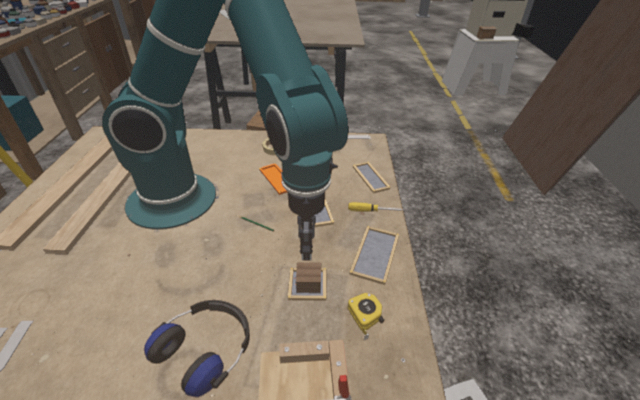

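The dark block sits in the square tray at side (308,278). The arm hides the pile, so I'll move clear and look.

```bash
cat >> h.py <<'E'
def clear():
    p=env.read_state()["position"]; env.movel([p[0],p[1],.32],rate=.3)
    env.move_joints([-71.419, 10, -0.59, 92.452, 0.269, 77.5, -3.037])
E
python3 - <<'E'
from h import *
clear();snap(2);print(env.read_state()["time"])
t=cv2.imread("pics/top2.png");b=cv2.imread("pics/side2.png")[110:180,290:380]
cv2.imwrite("pics/d.png",np.hstack([cv2.resize(t[180:250,145:225],(400,350),interpolation=2),cv2.resize(b,(400,350),interpolation=2,)]))
cv2.imwrite("pics/e.png",cv2.resize(t[110:310,110:460],(700,400),interpolation=2))
E
```

```text
12.0583
```

View pics/d.png

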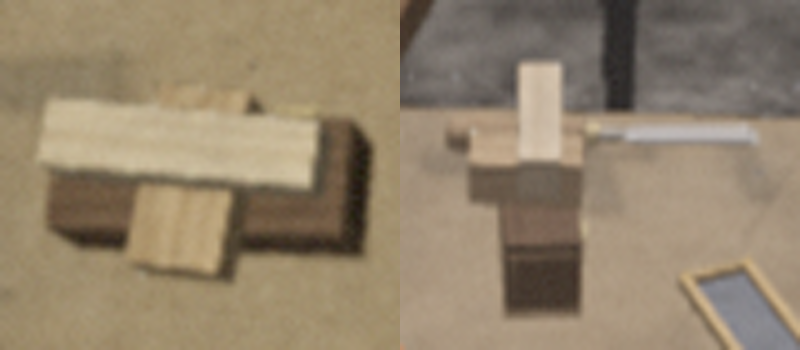

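View pics/e.png

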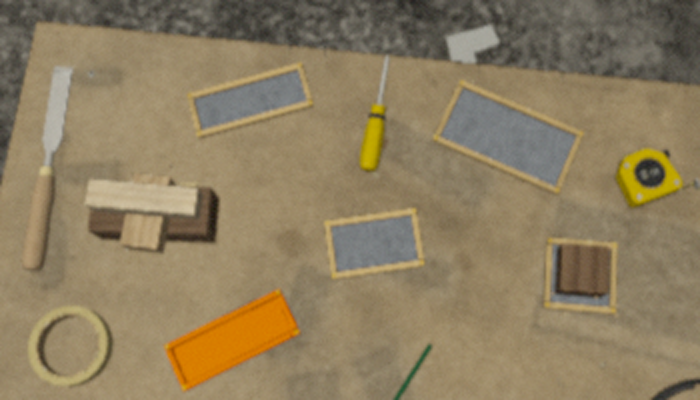

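Left crop: the bar's top face is unobstructed at (47,98)–(320,120)–(313,190)–(37,165), with the short block crossing under it and the box below. The brass tab is at (297,107) on the box's far long side. The right picture shows the dark block inside the square tray.

Run:
```python
from h import *
def rep(name,P):
    P=np.array(P);e=np.roll(P,-1,0)-P
    print(name,"c",np.round(P.mean(0),4),"len",np.round(np.linalg.norm(e,axis=1),3),"ang",np.round(np.degrees(np.arctan2(e[:,1],e[:,0]))%180,1))
top=lambda c,z:corners("top",c,(145,180),5,z)
side=lambda c,z:corners("side",np.array(c)-[400,0],(290,110),np.array([40/9,5]),z)
rep("bar top",top([(47,98),(320,120),(313,190),(37,165)],.129))
rep("bar side",side([(519,61),(562,61),(562,160),(517,160)],.129))
rep("short top",top([(162,87),(250,94),(222,275),(127,263)],.097))
rep("short side",side([(470,125),(584,122),(582,165),(468,166)],.097))
rep("box",top([(52,108),(352,120),(342,237),(48,222)],.062))
rep("box side front",side([(502,206),(580,206),(580,244),(502,246)],.062))
print("tab",top([(275,105),(320,108)],.05))
P=top([(352,120),(342,237),(48,222)],.062);print(P,np.linalg.norm(np.diff(P,axis=0),axis=1))
```

```text
bar top c [0.4643 0.2286] len [0.13  0.034 0.131 0.033] ang [91.2  3.6 90.7  2.6]
bar side c [0.4675 0.2283] len [0.035 0.137 0.033 0.137] ang [ 3.  90.7  2.8 91.3]
short top c [0.4541 0.2302] len [0.043 0.09  0.046 0.088] ang [ 91.3   1.   88.7 179.2]
short side c [0.4569 0.2345] len [0.092 0.059 0.088 0.056] ang [ 5.6 88.6  3.7 91.7]
box c [0.4651 0.2377] len [0.152 0.06  0.147 0.059] ang [93.6  4.2 93.   8.9]
box side front c [0.4703 0.1853] len [0.062 0.048 0.06  0.051] ang [ 2.7 90.2  5.  92.4]
tab [[0.50590195 0.2085354 ]
 [0.50671948 0.18545139]]
[[0.49938505 0.16534858]
 [0.43949534 0.16097561]
 [0.43183064 0.30776175]] [0.06004915 0.14698611]
```

Run:
```python
from h import *
pick(.466,.2285,91.5,.097,h=.0275,opening=.065)
place("long",h=.0275,width=.032)
clear();snap(3);print(env.read_state()["time"])
t=cv2.imread("pics/top3.png");b=cv2.imread("pics/side3.png")[110:180,290:380]
a=np.hstack([cv2.resize(t[180:250,145:225],(400,350),interpolation=2),cv2.resize(b,(400,350),interpolation=2)])
c=np.hstack([cv2.resize(t[130:190,195:275],(320,240),interpolation=2),np.zeros((240,480,3),np.uint8)])
c[:,330:650]=cv2.resize(cv2.imread("pics/side3.png")[150:210,340:420],(320,240),interpolation=2)
cv2.imwrite("pics/f.png",np.vstack([a,c]))
```

```text
grip 0.031164518278899184 49.855273962020874 [0.4663 0.2288 0.1253] 15.1333
held 0.031176065084440582
touch True [0.6421 0.1491 0.0321]
t 19.275
22.1583
```

View pics/f.png

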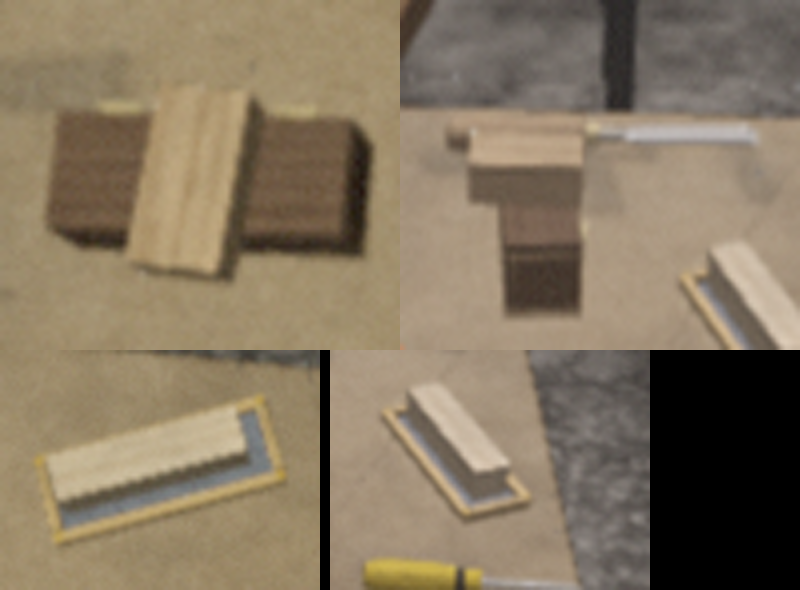

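The bar lies inside the long tray in both lower crops. The short block is free at (162,86)–(252,93)–(218,275)–(128,262). The box has two brass tabs on its far side at (120,107) and (292,108), and its middle is clear to grip.

Run:
```python
from h import *
P=corners("top",[(45,110),(240,57),(248,97),(62,152)],(195,130),4,.036)
d=P.mean(0)-T["long"][:2];a=np.radians(112.4);print("bar off along/across",d@[np.cos(a),np.sin(a)],d@[-np.sin(a),np.cos(a)])
pick(.4555,.232,2,.062,opening=.075)
place("short",width=.045)
clear();snap(4);print(env.read_state()["time"])
t=cv2.imread("pics/top4.png");b=cv2.imread("pics/side4.png")
a=np.hstack([cv2.resize(t[180:250,145:225],(400,350),interpolation=2),cv2.resize(b[110:180,290:380],(400,350),interpolation=2)])
c=np.zeros((240,800,3),np.uint8);c[:,:320]=cv2.resize(t[200:260,260:340],(320,240),interpolation=2)
c[:,330:650]=cv2.resize(b[180:240,280:360],(320,240),interpolation=2)
cv2.imwrite("pics/g.png",np.vstack([a,c]))
```

```text
bar off along/across -0.0006569361151701447 0.002314553636488371
grip 0.04463092639367302 49.63187634944916 [0.4559 0.2323 0.09  ] 25.2333
held 0.044384116057297994
touch True [ 0.4619 -0.0408  0.0316]
t 29.7667
32.775
```

View pics/g.png

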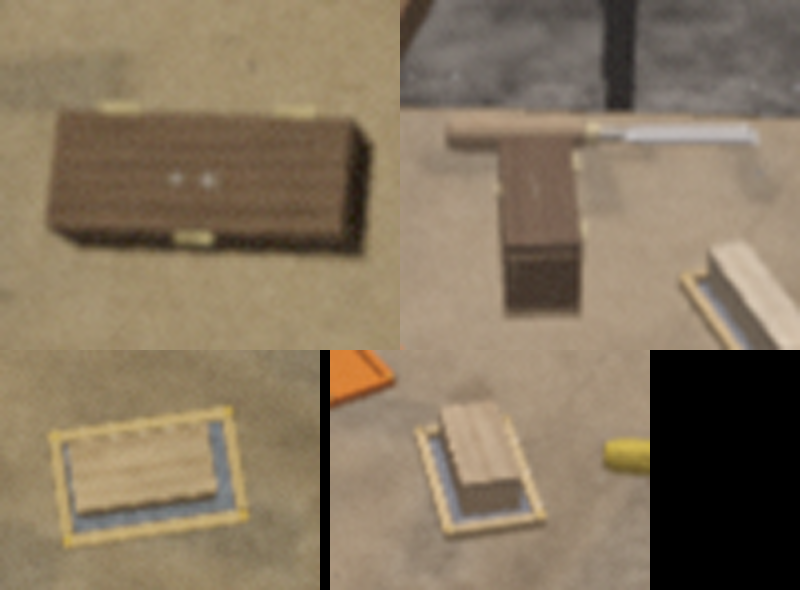

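The short block is inside its tray. The box top is at (60,110)–(352,120)–(342,237)–(48,222), with a latch in the middle of the near side at (193,238). I'll grip between the latch and a hinge, 22 mm off centre towards -y.

Run:
```python
from h import *
A=corners("top",[(60,110),(352,120),(342,237),(48,222)],(145,180),5,.062)
B=corners("side",np.array([(500,138),(577,138),(581,244),(503,246)])-[400,0],(290,110),np.array([40/9,5]),.062)
ang=lambda v:np.degrees(np.arctan2(v[1],v[0]))%180
ya=ang(A[0]+A[3]-A[1]-A[2]);yb=ang(B[0]+B[1]-B[2]-B[3]);print(A.mean(0),ya,B.mean(0),yb)
print(np.linalg.norm(A[0]-A[1]),np.linalg.norm(A[1]-A[2]),np.linalg.norm(B[1]-B[2]),np.linalg.norm(B[0]-B[1]))
c=(A.mean(0)+B.mean(0))/2;yaw=(ya+yb)/2
assert np.linalg.norm(A.mean(0)-B.mean(0))<.009 and abs(ya-yb)<4
u=lambda d:np.array([np.cos(np.radians(d)),np.sin(np.radians(d))])
p=c-.0225*u(yaw)
print(yaws((*p,.1),yaw)[0],yaws((*T["big"][:2],.25),T["big"][2])[0])
pick(*p,yaw,0,h=.0285,effort=90,up=.25)
d=-.0225*u(T["big"][2])
place("big",h=.0285,dx=d[0],dy=d[1],width=.062)
clear();snap(5);print(env.read_state()["time"])
t=cv2.imread("pics/top5.png")[110:310,110:460];b=cv2.imread("pics/side5.png")[150:310,270:410]
cv2.imwrite("pics/h.png",np.hstack([cv2.resize(t,(500,286),interpolation=2),cv2.resize(b,(250,286),interpolation=2)]))
```

```text
[0.46499191 0.23667663] 93.46268311680693 [0.46859068 0.2323288 ] 92.46692850188447
0.14761987048386205 0.060049148013798015 0.14255373920685088 0.06425467527936178
92.9648058093457 71.30000000000001
grip 0.06096658421484115 95.95701813697815 [0.4683 0.2123 0.0294] 36.3167
held 0.06124596561038347
touch True [ 0.6192 -0.2262  0.0335]
t 41.3417
45.1417
```

View pics/h.png

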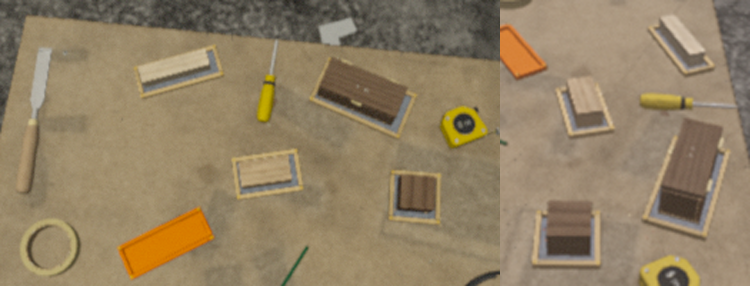

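All four look placed. I'll check the box, which is the tightest fit, in an enlarged crop.

Run:
```python
from h import *
t=cv2.imread("pics/top5.png")[140:220,315:415];b=cv2.imread("pics/side5.png")[200:300,335:415]
cv2.imwrite("pics/i.png",np.hstack([cv2.resize(t,(450,360),interpolation=2),cv2.resize(b,(288,360),interpolation=2)]))
x,y,a=T["big"];a=np.radians(a);R=np.array([[np.cos(a),-np.sin(a)],[np.sin(a),np.cos(a)]])
for n,off,s in(("top",(315,140),4.5),("side",(335,200),3.6)):
    q=np.array([(75,31),(-75,31),(-75,-31),(75,-31)])/1000@R.T+[x,y]
    print(n,[np.round((proj(n,np.c_[q,np.full(4,z)])-off)*s).tolist() for z in(.066,.004)])
```

```text
top [[[87.0, 132.0], [331.0, 237.0], [372.0, 142.0], [130.0, 39.0]], [[81.0, 165.0], [313.0, 266.0], [352.0, 175.0], [122.0, 76.0]]]
side [[[138.0, 56.0], [86.0, 194.0], [175.0, 218.0], [218.0, 76.0]], [[130.0, 114.0], [79.0, 252.0], [164.0, 277.0], [206.0, 134.0]]]
```

View pics/i.png

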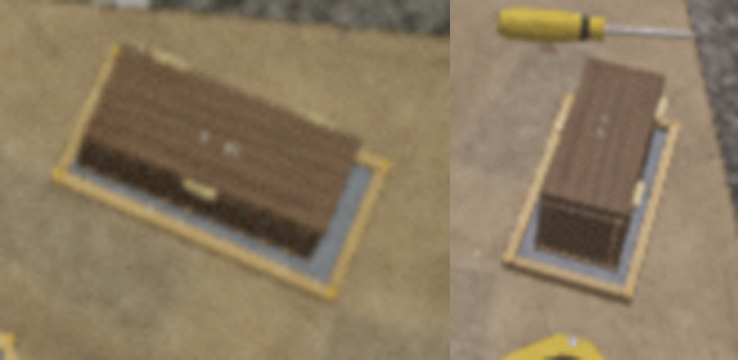

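The enlarged crop shows the box flat on the felt. Its top corners are at about (80,140), (322,235), (362,142) and (120,47), within about 4 mm of where they should be, and felt shows at the near end and side.

```bash
python3 -c "
from workcell import job_done
print(job_done())"
```

```text
the job is handed in; nothing more can be done
None
```

I took the pile apart from the top down and laid all three blocks and the screw box flat in their own trays, with the tape measure, screwdriver and orange tray left untouched; the job was handed in after about 45 s of robot time.

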